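# Count to the third bay and push the spool in

### The arm

A 6-joint arm with a two-finger parallel gripper is mounted at the origin on a cart in front of the work surface, level with it; the furniture and walls round the work are solid. World frame = base frame: x ahead of the robot, y to its left, z up, the work surface at z = 0. Lengths are in m, angles in rad, forces in N, time in s.
With the tool pointing down it reaches from about 0.35 to 0.775 m from the base axis. Payload 7.3 kg.
Tool frame: the origin (TCP) lies on the centre line of the jaws, within the pads' length; the fingertips stand 25 mm ahead of it and the grasp point (between the pads) lies 6 mm ahead of it; z points along the fingers, y is the line along which they close (so a half turn about z gives the same grasp; the last joint's range is limited). The gripper opens to 92 mm and grips with 3 to 60 N. Pads are 19 mm wide; open, the fingers measure 130 mm over their backs; the gripper's body (75 mm by 190 mm) begins 47 mm behind the grasp point.
Start: joints at [1.143, 0.342, 1.524, -0, 1.275, -0.146], TCP at [0.146, 0.504, 0.252] pointing down, gripper open.
Joint ranges: [-2.53, 2.53], [-0.77, 2.02], [0.04, 2.7], [-1, 4.14], [0.28, 2.66], [-3.11, 3.11]. Speed limits (rad/s): [2.57, 2.57, 3.14, 3.14, 3.14, 3.14].

### API

Orientations are given as [roll, pitch, yaw] about the fixed x, y, z axes, in that order (R = Rz(yaw) Ry(pitch) Rx(roll)).
In Python, from cell import status, read_camera, camera_info, ticket, models gives the robot as it stands.
- The arm moves only by the tool send_rows, never from a script. Its argument "plan" is a list of rows, each an object with "offset": the shift along the tool's x, y, z in mm, a list of three; "yaw": the turn about the tool's z in rad. In form: [{"offset": [dx, dy, dz], "yaw": yaw}, ...]. A call has 1 to 20 rows; each row shifts and turns the commanded pose from where the row before left it, along the tool's axes as they then stand; what a row does not reach is not made up. A row lasts 1/10 s, in which the tool goes at most 50 mm and 8.59 degrees, less where a joint would pass 70% of its speed; a pose out of reach is approached as far as the arm can. A call is refused whole if a number of a shift passes 50 or a number of a turn 0.15, either way. A call with a gripper value outside its range is refused whole. "hand" is the closure, from 0 (fully open) to 1 (shut), set as the call begins (left out, the last holds). The fingers move at their own pace and stop on an object; "squeeze" is the grip in N (left out, the last holds). Time passes only in rows, so rows that do not move let the fingers close. It gives the time, the measured TCP pose, the force, the opening and the grip force at its end, in the units of the state.
- status.observe(): the state, without advancing time (a new reading comes with each control period).
- read_camera(name): name is "scene" or "top"; returns the picture (480x640x3 uint8, red, green, blue); there is no depth.
- camera_info(name): a dict with "vfov" (degrees; the focal length in pixels is half the picture's height over the tangent of half this angle, whatever the lens; pixels are square), "cx", "cy" (the principal point, pixels), "origin" and "attitude" of the camera in the world. Camera axes: x right, y down, z forward; pixel columns grow to the right and rows downward; lengths in m; the calibration is good to about 2 mm. A picture is of the moment at which its call begins. camera_info takes no time and is no camera call.
- ticket.hand_in(): hands the job in; it is judged then, once.
Trained networks look in the newest picture that a camera, given by its name, has taken for a name from the list of things; names that differ only in an ending like _2 or _b are one class to them, and where a whole thing is asked for, a point or a joint stands for the part that bears it (a point fixed in the world has none). Each returns a list of dicts, best first, with "conf" (0 to 1); they miss things now and then, are a little off and sometimes report something else, mostly with a low value. They report only what shows in the picture. A call takes as long as a camera call. They do not tell look-alikes from the thing itself.
- models.regions_of(camera, label): "mask" (480x640 bool, what is visible of it) and "extent" ([left, top, right, bottom] in pixels, round what is visible of it).
The state is a dict: "time": time; "qpos": joint angles; "qvel": joint speeds; "joint_efforts": joint torques, N m; "tool_pos": TCP position; "tool_rot": TCP orientation; "contact_force": force on the tool from outside, world axes, zero at the start; "torque": the same for the moment, N m; "opening": finger opening in m; "grip_force": force on a finger pad.
Only numpy, scipy, OpenCV 4.12 (cv2) and the standard library are available. Lean on these libraries where they do the work, as an engineer would, in place of code of your own. Each camera call takes 0.05 s, during which the arm holds its last target. There are 200 camera calls.

### The job

The bays of the spool rack are counted from the end with the round post. Run a fingertip along the rail from that end and tip over the tabs of the first, second and third bays one after the other to mark them as allotted, leaving the other tabs standing; then push the solder spool along the bench into the third bay, upright and fully home against the rail. Push only, never lift the spool, and leave the bottle, the jar and the tape roll where they are.

Things in the scene. Friction and masses are not known exactly. Their poses are not given: they have to be found in the camera images.
- rack: aluminium spool rack, fixed. Its back wall is the rail: 354 mm long (y), 12 mm thick (x), top at 50 mm. Seven dividers (6 mm thick, 30 mm high, round noses) reach from it towards the robot (-x), to 43 mm from the rail's middle line: between them six bays, 52 mm wide, 58 mm pitch, floored by the bench. Origin: on the bench under the middle of the rail; +y along it to the left, yaw within 6 degrees.
- round_post: round steel post, 28 mm across and 45 mm high with a groove near its top, fixed to the bench beside one end of the rack, 195 mm from the rack's middle; the bays are counted from this end, which may be the left or the right one. Origin: centre of its underside.
- square_block: low square steel block, 28 x 28 x 16 mm, fixed beside the other end of the rack. Origin: centre of its underside.
- spool_centre (a point): centre (20 mm above its underside) of the loose solder spool: a round reel with two flanges, 46 mm across, 40 mm high, standing upright on the bench in front of the bays, about 0.24 kg; it slides on the bench when pushed.
- bottle: small brown bottle with white cap, 26 mm across, 58 mm high, loose, a bystander. Origin: centre of its underside.
- jar: open white jar, 52 mm across, 46 mm high, loose, a bystander. Origin: centre of its underside.
- tape: roll of tape lying flat, 52 mm across, 14 mm high, loose, a bystander. Origin: centre of its underside.
- tab_a (a joint): flip tab over the 1st bay from the left: steel, 24 mm high, 10 mm wide (x), 3 mm thick (y), hinged on the rail's middle line (rack x = 0) at the y of point bay_a, 53 mm above the bench; top edge at 77 mm. 0 = upright, positive leans to the rack's -y (right), negative to +y; stops at +-1.4 rad. Stays put near upright, falls to its stop by itself once pushed past 0.4 rad.
- bay_a (a point): where the spool's centre is when it is fully home in the 1st bay from the robot's left: 29 mm in front of the rail's middle line, 20 mm above the bench, in the middle of the bay's width; axes as the rack's.
- tab_b (a joint): flip tab over the 2nd bay from the left: steel, 24 mm high, 10 mm wide (x), 3 mm thick (y), hinged on the rail's middle line (rack x = 0) at the y of point bay_b, 53 mm above the bench; top edge at 77 mm. 0 = upright, positive leans to the rack's -y (right), negative to +y; stops at +-1.4 rad. Stays put near upright, falls to its stop by itself once pushed past 0.4 rad.
- bay_b (a point): where the spool's centre is when it is fully home in the 2nd bay from the robot's left: 29 mm in front of the rail's middle line, 20 mm above the bench, in the middle of the bay's width; axes as the rack's.
- tab_c (a joint): flip tab over the 3rd bay from the left: steel, 24 mm high, 10 mm wide (x), 3 mm thick (y), hinged on the rail's middle line (rack x = 0) at the y of point bay_c, 53 mm above the bench; top edge at 77 mm. 0 = upright, positive leans to the rack's -y (right), negative to +y; stops at +-1.4 rad. Stays put near upright, falls to its stop by itself once pushed past 0.4 rad.
- bay_c (a point): where the spool's centre is when it is fully home in the 3rd bay from the robot's left: 29 mm in front of the rail's middle line, 20 mm above the bench, in the middle of the bay's width; axes as the rack's.
- tab_d (a joint): flip tab over the 4th bay from the left: steel, 24 mm high, 10 mm wide (x), 3 mm thick (y), hinged on the rail's middle line (rack x = 0) at the y of point bay_d, 53 mm above the bench; top edge at 77 mm. 0 = upright, positive leans to the rack's -y (right), negative to +y; stops at +-1.4 rad. Stays put near upright, falls to its stop by itself once pushed past 0.4 rad.
- bay_d (a point): where the spool's centre is when it is fully home in the 4th bay from the robot's left: 29 mm in front of the rail's middle line, 20 mm above the bench, in the middle of the bay's width; axes as the rack's.
- tab_e (a joint): flip tab over the 5th bay from the left: steel, 24 mm high, 10 mm wide (x), 3 mm thick (y), hinged on the rail's middle line (rack x = 0) at the y of point bay_e, 53 mm above the bench; top edge at 77 mm. 0 = upright, positive leans to the rack's -y (right), negative to +y; stops at +-1.4 rad. Stays put near upright, falls to its stop by itself once pushed past 0.4 rad.
- bay_e (a point): where the spool's centre is when it is fully home in the 5th bay from the robot's left: 29 mm in front of the rail's middle line, 20 mm above the bench, in the middle of the bay's width; axes as the rack's.
- tab_f (a joint): flip tab over the 6th bay from the left: steel, 24 mm high, 10 mm wide (x), 3 mm thick (y), hinged on the rail's middle line (rack x = 0) at the y of point bay_f, 53 mm above the bench; top edge at 77 mm. 0 = upright, positive leans to the rack's -y (right), negative to +y; stops at +-1.4 rad. Stays put near upright, falls to its stop by itself once pushed past 0.4 rad.
- bay_f (a point): where the spool's centre is when it is fully home in the 6th bay from the robot's left: 29 mm in front of the rail's middle line, 20 mm above the bench, in the middle of the bay's width; axes as the rack's.
Things that resemble listed ones, but are neither listed nor needed, are in the scene too. There is more than one size of the part that bears spool_centre; the job needs the largest.

How it is judged:
By the outcome, as a careful person would: the job done as asked, in the order asked, and still so for the second after the job is handed in, with the robot touching nothing.
It also fails if it takes over 61 s, if anything falls off the work surface, if the arm or the gripper's body presses on something with over 40 N, if the wrist force passes 120 N, or if a joint passes its speed limit or range.

## Working session

There is one attempt and no reset: what is moved stays moved. The work goes in short steps, Python scripts to look and compute and a tool call to move; the robot and the scene stay as the last step left them, time stands still between calls to the robot, and variables do not carry over. Pictures are saved under pics/ and viewed, at most 10 in all, crops included, and the job is handed in when it is done.

Besides the shell and the picture viewer there is one more tool, called in YAML: its name, and indented under it one key for each argument. send_rows: Moves the arm, as the interface text tells. Its arguments: {"type":"object","properties":{"plan":{"type":"array"},"hand":{"type":"number"},"squeeze":{"type":"number"}},"required":["plan"]}

```bash
mkdir -p pics; ls
python3 - <<'E'
from cell import status, read_camera, camera_info
import cv2
print(status.observe())
for n in("scene","top"):
    print(n,camera_info(n)); cv2.imwrite(f"pics/{n}0.png",read_camera(n)[...,::-1])
E
```

```text
pics
{'time': 0.0, 'qpos': array([ 1.14298484e+00,  3.42715674e-01,  1.52502419e+00,  1.59446784e-05,
        1.27537892e+00, -1.45986081e-01]), 'qvel': array([-0.00096614,  0.00066237,  0.00027204, -0.00070125, -0.00055585,
       -0.00086956]), 'joint_efforts': array([ 2.17047855e-04, -4.31227076e+01, -2.44225448e+01,  7.19799497e-02,
        5.55974082e-02, -1.50286869e-04]), 'tool_pos': array([0.14582113, 0.50396099, 0.25104608]), 'tool_rot': array([-3.14008497e+00, -2.37088448e-04,  2.85976241e+00]), 'contact_force': array([-0.02115608,  0.40261159, -0.04748865]), 'torque': array([ 0.02796279,  0.02469003, -0.04377433]), 'grip_force': 0.0, 'opening': 0.09187097148841915}
scene {'vfov': 45.531451366972334, 'cx': 316.7390405124605, 'cy': 242.01472124670954, 'origin': array([ 0.01223908, -0.617746  ,  0.61833665]), 'attitude': array([-2.14270629, -0.0232884 , -0.49999269])}
top {'vfov': 44.3250254583892, 'cx': 308.33130987111093, 'cy': 241.0276027607052, 'origin': array([0.25673699, 0.12494945, 0.92355436]), 'attitude': array([-2.93518784,  0.00331274, -1.60807724])}
```

View pics/scene0.png

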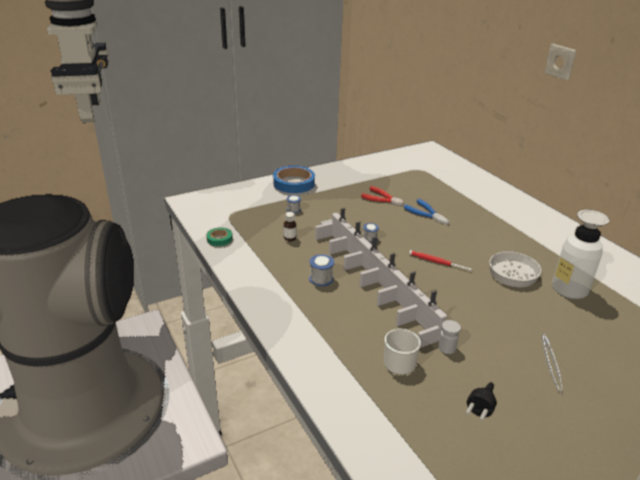

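View pics/top0.png

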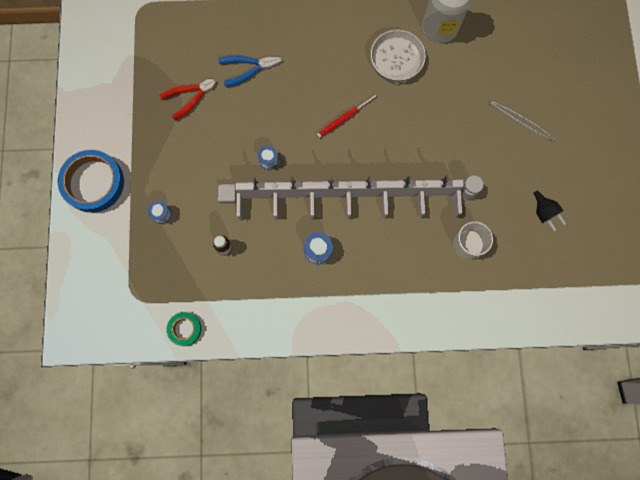

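The round post is at the right (top view 474,186) and the square block at the left (227,193). The bays to mark are therefore f, e, d, and the target is bay d. The large spool is at (318,248) and the jar at (474,240). Next I'll measure by fitting silhouettes in both cameras.

```bash
cat > h.py <<'E'
import numpy as np, cv2
from scipy.optimize import minimize
from scipy.spatial.transform import Rotation as R
from cell import status, read_camera, camera_info, models
CAMS={}
def K(n):
    if n not in CAMS:
        c=camera_info(n); f=240/np.tan(np.radians(c['vfov']/2))
        CAMS[n]=(f,c['cx'],c['cy'],np.array(c['origin']),R.from_euler('xyz',c['attitude']).as_matrix())
    return CAMS[n]
def proj(n,P):
    f,cx,cy,o,A=K(n); q=(np.atleast_2d(P)-o)@A
    return np.c_[cx+f*q[:,0]/q[:,2],cy+f*q[:,1]/q[:,2]]
def ray(n,uv,z):
    f,cx,cy,o,A=K(n); d=A@np.array([(uv[0]-cx)/f,(uv[1]-cy)/f,1]); return o+d*(z-o[2])/d[2]
def box(x0,x1,y0,y1,z0,z1): return np.array([[x,y,z] for x in(x0,x1) for y in(y0,y1) for z in(z0,z1)])
def cyl(r,h):
    t=np.linspace(0,2*np.pi,32); return np.vstack([np.c_[r*np.cos(t),r*np.sin(t),0*t+z] for z in(0,h)])
RACK=[box(-.006,.006,-.177,.177,0,.05)]+[box(-.043,0,y-.003,y+.003,0,.03) for y in np.arange(-3,4)*.058]
def sil(n,parts,p):
    c,s=np.cos(p[2]),np.sin(p[2]); M=np.array([[c,-s,0],[s,c,0],[0,0,1]]); im=np.zeros((480,640),np.uint8)
    for q in parts:
        uv=proj(n,q@M.T+[p[0],p[1],0]); h=cv2.convexHull((uv*16).astype(np.int32))
        cv2.fillConvexPoly(im,h,255,cv2.LINE_8,4)
    return cv2.GaussianBlur(im,(0,0),1.2)/255.
def fit(parts,masks,p0,yaw=True):
    B={n:cv2.GaussianBlur(m.astype(np.uint8)*255,(0,0),1.2)/255. for n,m in masks.items()}
    def cost(v):
        p=v if yaw else [v[0],v[1],0]
        return sum(((sil(n,parts,p)-B[n])**2).sum()/B[n].sum() for n in B)
    v0=np.array(p0[:3 if yaw else 2],float); st=[.01,.01,.05][:len(v0)]
    S=np.vstack([v0]+[v0+np.eye(len(v0))[i]*st[i] for i in range(len(v0))])
    r=minimize(cost,v0,method='Nelder-Mead',options=dict(initial_simplex=S,xatol=2e-4,fatol=1e-4))
    return r.x,r.fun
def near(n,label,uv,tol=25):
    for d in models.regions_of(n,label):
        e=d['extent']; c=np.array([(e[0]+e[2])/2,(e[1]+e[3])/2])
        if np.hypot(*(c-uv))<tol: return d['mask']
def rk(rack,P):  # world->rack
    c,s=np.cos(rack[2]),np.sin(rack[2]); d=np.array(P[:2])-rack[:2]; return np.array([c*d[0]+s*d[1],-s*d[0]+c*d[1]])
def wd(rack,q):
    c,s=np.cos(rack[2]),np.sin(rack[2]); return np.array([c*q[0]-s*q[1],s*q[0]+c*q[1]])+rack[:2]
def measure(label,parts,z,yaw=False,uvt=None,cams=("top","scene"),tol=25):
    masks={}; p=ray("top",uvt,z)
    for n in cams:
        read_camera(n); m=near(n,label,proj(n,[p[0],p[1],z])[0],tol)
        if m is not None: masks[n]=m
    out=[fit(parts,masks,[p[0],p[1],0],yaw)]+[fit(parts,{n:m},[p[0],p[1],0],yaw) for n,m in masks.items()]
    print(label,[ (np.round(a,4).tolist(),round(f,3)) for a,f in out]); return out[0][0]
E
python3 - <<'E'
from h import *
rack=measure("rack",RACK,.03,True,(349,195),tol=60); np.save("rack.npy",rack)
for l,r,h,uv in(("spool_centre",.023,.04,(318,248)),("jar",.026,.046,(474,240)),("round_post",.014,.045,(474,186)),("bottle",.013,.058,(221,244))):
    p=measure(l,[cyl(r,h)],h/2,False,uv); print("  in rack",np.round(rk(rack,p),4))
for i in range(6): print("abcdef"[i],np.round(wd(rack,(0,.145-.058*i)),4))
E
```

```text
rack [([0.5269, 0.0547, -0.0271], np.float64(0.093)), ([0.5268, 0.0551, -0.0286], np.float64(0.028)), ([0.5274, 0.0547, -0.0302], np.float64(0.065))]
spool_centre [([0.433, 0.1063], np.float64(0.106)), ([0.4329, 0.1064], np.float64(0.014)), ([0.4314, 0.1063], np.float64(0.082))]
  in rack [-0.0953  0.049 ]
jar [([0.4364, -0.1341], np.float64(0.092)), ([0.4364, -0.1344], np.float64(0.036)), ([0.4355, -0.1327], np.float64(0.045))]
  in rack [-0.0854 -0.1912]
round_post [([0.5207, -0.141], np.float64(0.066)), ([0.5214, -0.1415], np.float64(0.03)), ([0.5204, -0.141], np.float64(0.026))]
  in rack [-0.0009 -0.1958]
bottle [([0.4399, 0.2534], np.float64(0.341)), ([0.4419, 0.2537], np.float64(0.242)), ([0.4415, 0.2529], np.float64(0.102))]
  in rack [-0.0923  0.1962]
a [0.5308 0.1997]
b [0.5293 0.1417]
c [0.5277 0.0837]
d [0.5261 0.0257]
e [ 0.5246 -0.0322]
f [ 0.523  -0.0902]
```

Fits agree across both cameras: rack yaw is about -0.028 and the spool is at rack (-95, +49) mm. The first move goes above the post end with the hand closed.

send_rows:
  plan:
    - {"offset": [0,0,0],"yaw": -0.127}
    - {"offset": [0,0,0],"yaw": -0.127}
    - {"offset": [-22,-35,0],"yaw": 0}
    - {"offset": [-22,-35,0],"yaw": 0}
    - {"offset": [-22,-35,0],"yaw": 0}
    - {"offset": [-22,-35,0],"yaw": 0}
    - {"offset": [-22,-35,0],"yaw": 0}
    - {"offset": [-22,-35,0],"yaw": 0}
    - {"offset": [-22,-35,0],"yaw": 0}
    - {"offset": [-22,-35,0],"yaw": 0}
    - {"offset": [-22,-35,0],"yaw": 0}
    - {"offset": [-22,-35,0],"yaw": 0}
    - {"offset": [-22,-35,0],"yaw": 0}
    - {"offset": [-22,-35,0],"yaw": 0}
    - {"offset": [-22,-35,0],"yaw": 0}
    - {"offset": [-22,-35,0],"yaw": 0}
    - {"offset": [-22,-35,0],"yaw": 0}
    - {"offset": [-22,-35,0],"yaw": 0}
    - {"offset": [-22,-35,0],"yaw": 0}
    - {"offset": [0,0,0],"yaw": 0}
  hand: 1

```text
time: 3.1
tool_pos: [0.5052, -0.1049, 0.2512]
tool_rot: [-3.14, 0.001, 3.11]
contact_force: [0.3, 0.1, 0.1]
opening: 0.0003
grip_force: 0.0
```

```bash
cat > st.py <<'E'
from h import *
s=status.observe(); rack=np.load("rack.npy")
print(s['time'],"rack mm",np.round(rk(rack,s['tool_pos'])*1e3,1),"z",round(s['tool_pos'][2]*1e3,1),"rot",np.round(s['tool_rot'],3),"relyaw",round(s['tool_rot'][2]-rack[2],3),"F",np.round(s['contact_force'],1),"open",round(s['opening'],4))
E
python3 st.py
```

```text
3.1 rack mm [ -17.4 -160.1] z 251.2 rot [-3.14e+00  1.00e-03  3.11e+00] relyaw 3.137 F [0.3 0.1 0.1] open 0.0003
```

send_rows:
  plan:
    - {"offset": [-17,-28,0],"yaw": 0}
    - {"offset": [0,0,40],"yaw": 0}
    - {"offset": [0,0,40],"yaw": 0}
    - {"offset": [0,0,40],"yaw": 0}
    - {"offset": [0,0,25],"yaw": 0}
    - {"offset": [0,0,15],"yaw": 0}
    - {"offset": [0,0,0],"yaw": 0}
    - {"offset": [0,0,0],"yaw": 0}

```text
time: 3.9
tool_pos: [0.5197, -0.129, 0.0922]
tool_rot: [3.141, 0.0, 3.114]
contact_force: [-1.0, -0.5, -0.1]
opening: 0.0002
grip_force: 0.0
```

```bash
python3 st.py
```

```text
3.9 rack mm [  -2.3 -183.8] z 92.2 rot [3.141 0.    3.114] relyaw 3.141 F [-1.  -0.5 -0.1] open 0.0002
```

send_rows:
  plan:
    - {"offset": [-2,0,2],"yaw": 0}
    - {"offset": [0,10,0],"yaw": 0}
    - {"offset": [0,10,0],"yaw": 0}
    - {"offset": [0,10,0],"yaw": 0}
    - {"offset": [0,10,0],"yaw": 0}
    - {"offset": [0,10,0],"yaw": 0}
    - {"offset": [0,10,0],"yaw": 0}
    - {"offset": [0,10,0],"yaw": 0}
    - {"offset": [0,10,0],"yaw": 0}
    - {"offset": [0,10,0],"yaw": 0}
    - {"offset": [0,10,0],"yaw": 0}
    - {"offset": [0,10,0],"yaw": 0}
    - {"offset": [0,10,0],"yaw": 0}
    - {"offset": [0,10,0],"yaw": 0}
    - {"offset": [0,10,0],"yaw": 0}
    - {"offset": [0,10,0],"yaw": 0}
    - {"offset": [0,8,0],"yaw": 0}
    - {"offset": [0,0,0],"yaw": 0}
    - {"offset": [0,0,0],"yaw": 0}

```text
time: 5.8
tool_pos: [0.5259, 0.0287, 0.0897]
tool_rot: [-3.142, 0.0, 3.114]
contact_force: [0.4, -0.0, 1.0]
opening: 0.0004
grip_force: 0.0
```

```bash
python3 st.py
```

```text
5.8 rack mm [ -0.3 -26.1] z 89.7 rot [-3.142  0.     3.114] relyaw 3.141 F [ 0.4 -0.   1. ] open 0.0004
```

send_rows:
  plan:
    - {"offset": [0,0,-35],"yaw": 0}
    - {"offset": [0,0,-40],"yaw": 0}
    - {"offset": [0,0,0],"yaw": 0.1428}
    - {"offset": [0,0,0],"yaw": 0.1428}
    - {"offset": [0,0,0],"yaw": 0.1428}
    - {"offset": [0,0,0],"yaw": 0.1428}
    - {"offset": [0,0,0],"yaw": 0.1428}
    - {"offset": [0,0,0],"yaw": 0.1428}
    - {"offset": [0,0,0],"yaw": 0.1428}
    - {"offset": [0,0,0],"yaw": 0.1428}
    - {"offset": [0,0,0],"yaw": 0.1428}
    - {"offset": [0,0,0],"yaw": 0.1428}
    - {"offset": [0,0,0],"yaw": 0.1428}
    - {"offset": [28,-19,0],"yaw": 0}
    - {"offset": [28,-19,0],"yaw": 0}
    - {"offset": [28,-19,0],"yaw": 0}
    - {"offset": [28,-19,0],"yaw": 0}
    - {"offset": [29,-19,0],"yaw": 0}
    - {"offset": [0,0,0],"yaw": 0}
    - {"offset": [0,0,0],"yaw": 0}
  hand: 0.74

```text
time: 7.8
tool_pos: [0.4349, 0.1722, 0.1649]
tool_rot: [3.141, 0.0, 1.544]
contact_force: [-0.1, -0.2, 0.0]
opening: 0.0239
grip_force: 0.0
```

```bash
python3 st.py
python3 - <<'E'
from h import *
im=read_camera("scene")[...,::-1]
cv2.imwrite("pics/s1.png",cv2.resize(im[180:370,200:480],None,fx=2.8,fy=2.8,interpolation=cv2.INTER_CUBIC))
E
```

```text
7.8 rack mm [-95.1 114.9] z 164.9 rot [3.141 0.    1.544] relyaw 1.571 F [-0.1 -0.2  0. ] open 0.0239
```

View pics/s1.png

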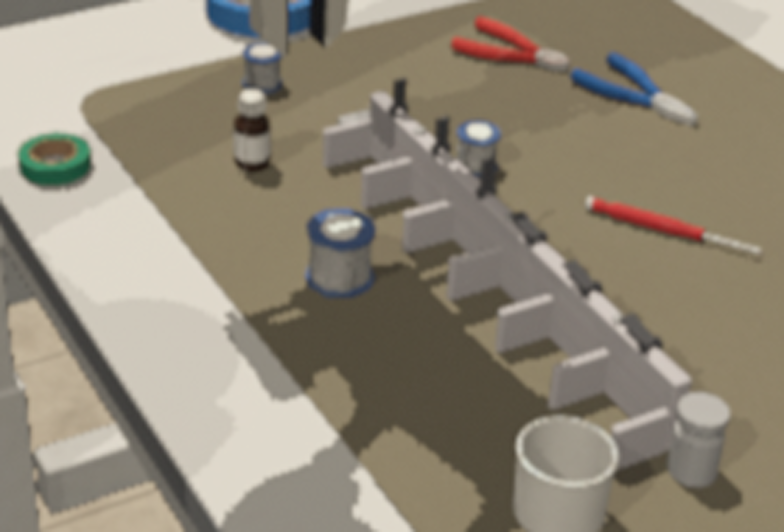

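The picture shows tabs d, e, f down and a, b, c standing. The spool is untouched. Next I'll lower on the spool's left side and push it along -y with the two-finger cradle.

send_rows:
  plan:
    - {"offset": [0,0,40],"yaw": 0}
    - {"offset": [0,0,40],"yaw": 0}
    - {"offset": [0,0,30],"yaw": 0}
    - {"offset": [0,0,15],"yaw": 0}
    - {"offset": [0,0,0],"yaw": 0}
    - {"offset": [-12,0,0],"yaw": 0}
    - {"offset": [-12,0,0],"yaw": 0}
    - {"offset": [-5,0,0],"yaw": 0}
    - {"offset": [-5,0,0],"yaw": 0}
    - {"offset": [-5,0,0],"yaw": 0}

```text
time: 8.85
tool_pos: [0.4341, 0.1328, 0.0403]
tool_rot: [3.14, -0.001, 1.542]
contact_force: [-0.0, 2.2, 1.1]
opening: 0.024
grip_force: 1.1
```

```bash
python3 st.py
```

```text
8.85 rack mm [-94.9  75.5] z 40.3 rot [ 3.140e+00 -1.000e-03  1.542e+00] relyaw 1.569 F [-0.   2.2  1.1] open 0.024
```

send_rows:
  plan:
    - {"offset": [-5,0,0],"yaw": 0}
    - {"offset": [-5,0,0],"yaw": 0}
    - {"offset": [-5,0,0],"yaw": 0}

```text
time: 9.15
tool_pos: [0.4336, 0.1181, 0.0399]
tool_rot: [3.141, -0.0, 1.543]
contact_force: [0.7, 2.4, 3.2]
opening: 0.0239
grip_force: 1.7
```

```bash
python3 st.py
python3 - <<'E'
from h import *
a=[]
for i in range(6):
    im=read_camera("scene")[...,::-1]; a.append(status.observe()['contact_force'])
print(np.round(a,1))
u=proj("scene",[*wd(np.load("rack.npy"),(-.095,.036)),.02])[0].astype(int); print(u)
cv2.imwrite("pics/s2.png",cv2.resize(im[u[1]-60:u[1]+50,u[0]-70:u[0]+70],None,fx=5,fy=5,interpolation=cv2.INTER_CUBIC))
E
```

```text
9.15 rack mm [-95.   60.8] z 39.9 rot [ 3.141 -0.     1.543] relyaw 1.57 F [0.7 2.4 3.2] open 0.0239
[[ 1.1  0.4  1.3]
 [ 1.4  1.1  0.1]
 [-0.3  0.7 -0.1]
 [ 0.4  0.   0.5]
 [-0.3 -0.1  0.1]
 [-0.2 -1.5  0.4]]
[324 273]
```

View pics/s2.png

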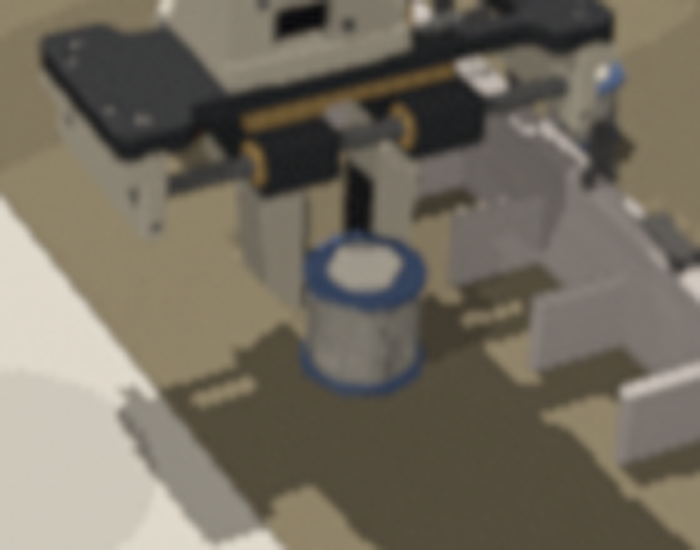

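The spool is still upright at about (360,310) in the crop. The upward force suggests the fingers press on the top flange, so I'll switch to a low straddling push. The gripper body will then lie along the rack, clear of the tabs.

send_rows:
  plan:
    - {"offset": [20,0,0],"yaw": 0}
    - {"offset": [0,0,-40],"yaw": 0}
    - {"offset": [0,0,-40],"yaw": 0}
    - {"offset": [0,0,-40],"yaw": 0}
    - {"offset": [0,0,0],"yaw": -0.1428}
    - {"offset": [0,0,0],"yaw": -0.1428}
    - {"offset": [0,0,0],"yaw": -0.1428}
    - {"offset": [0,0,0],"yaw": -0.1428}
    - {"offset": [0,0,0],"yaw": -0.1428}
    - {"offset": [0,0,0],"yaw": -0.1428}
    - {"offset": [0,0,0],"yaw": -0.1428}
    - {"offset": [0,0,0],"yaw": -0.1428}
    - {"offset": [0,0,0],"yaw": -0.1428}
    - {"offset": [0,0,0],"yaw": -0.1428}
    - {"offset": [0,0,0],"yaw": -0.1428}
  hand: 0

```text
time: 10.95
tool_pos: [0.4335, 0.1382, 0.1594]
tool_rot: [-3.141, -0.001, 3.12]
contact_force: [-0.1, 0.5, -0.3]
opening: 0.0919
grip_force: 0.0
```

```bash
python3 st.py
python3 - <<'E'
from h import *
rack=np.load("rack.npy")
q=[*wd(rack,(-.095,.032)),.02]
p=measure("spool_centre",[cyl(.023,.04)],.02,False,proj("top",q)[0]); print("in rack",np.round(rk(rack,p)*1e3,1))
im=read_camera("scene")[...,::-1]
cv2.imwrite("pics/s3.png",cv2.resize(im[180:370,200:480],None,fx=2.8,fy=2.8,interpolation=cv2.INTER_CUBIC))
E
```

```text
10.95 rack mm [-95.6  80.9] z 159.4 rot [-3.141e+00 -1.000e-03  3.120e+00] relyaw 3.147 F [-0.1  0.5 -0.3] open 0.0919
spool_centre [([0.4317, 0.0878], np.float64(0.052)), ([0.4317, 0.0878], np.float64(0.052))]
in rack [-96.1  30.5]
```

View pics/s3.png

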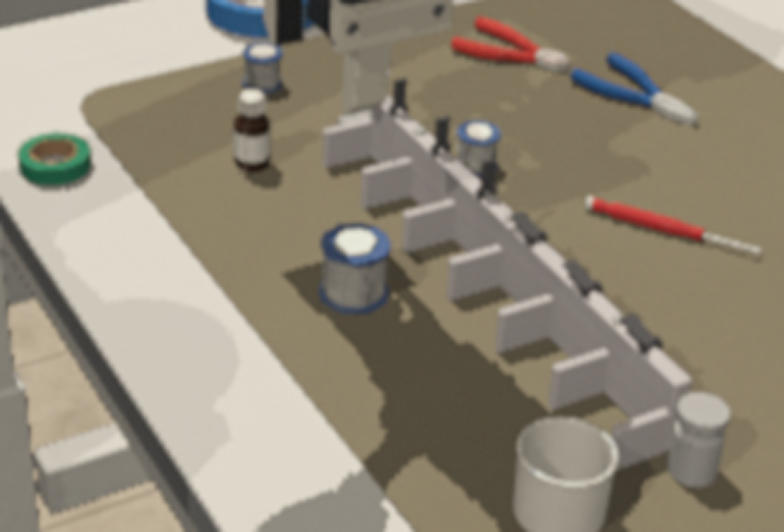

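Tabs a–c still stand and the spool is upright at (-96, 30.5). Now I'll straddle it low and push along -y.

send_rows:
  plan:
    - {"offset": [0,-25,0],"yaw": 0.005}
    - {"offset": [0,-25,0],"yaw": 0}
    - {"offset": [0,0,0],"yaw": 0}
    - {"offset": [0,0,40],"yaw": 0}
    - {"offset": [0,0,40],"yaw": 0}
    - {"offset": [0,0,30],"yaw": 0}
    - {"offset": [0,0,15],"yaw": 0}
    - {"offset": [0,0,6],"yaw": 0}
    - {"offset": [0,0,0],"yaw": 0}
    - {"offset": [0,-10,0],"yaw": 0}
    - {"offset": [0,-6,0],"yaw": 0}
    - {"offset": [0,-5,0],"yaw": 0}
    - {"offset": [0,-5,0],"yaw": 0}
    - {"offset": [0,-5,0],"yaw": 0}
    - {"offset": [0,-5,0],"yaw": 0}
    - {"offset": [0,-5,0],"yaw": 0}
    - {"offset": [0,0,0],"yaw": 0}

```text
time: 12.9
tool_pos: [0.431, 0.0466, 0.0287]
tool_rot: [-3.141, -0.0, 3.108]
contact_force: [0.3, -0.1, -1.2]
opening: 0.0917
grip_force: 0.0
```

```bash
cat > sp.py <<'E'
import sys; exec(open("st.py").read())
q=[*wd(rack,(float(sys.argv[1])/1e3,float(sys.argv[2])/1e3)),.02]
p=measure("spool_centre",[cyl(.023,.04)],.02,False,proj("top",q)[0]); print("in rack",np.round(rk(rack,p)*1e3,1))
E
python3 sp.py -95 12
```

```text
12.9 rack mm [-95.7 -10.8] z 28.7 rot [-3.141 -0.     3.108] relyaw 3.135 F [ 0.3 -0.1 -1.2] open 0.0917
spool_centre [([0.4271, 0.068], np.float64(0.491)), ([0.4271, 0.068], np.float64(0.491))]
in rack [-100.1   10.6]
```

send_rows:
  plan:
    - {"offset": [0,-5,0],"yaw": 0}
    - {"offset": [0,-5,0],"yaw": 0}
    - {"offset": [0,-5,0],"yaw": 0}
    - {"offset": [0,-5,0],"yaw": 0}
    - {"offset": [0,-5,0],"yaw": 0}
    - {"offset": [0,-5,0],"yaw": 0}
    - {"offset": [0,-5,0],"yaw": 0}
    - {"offset": [0,-5,0],"yaw": 0}
    - {"offset": [0,-1,0],"yaw": 0}
    - {"offset": [0,0,0],"yaw": 0}
    - {"offset": [0,10,0],"yaw": 0}
    - {"offset": [0,10,0],"yaw": 0}
    - {"offset": [0,0,-40],"yaw": 0}
    - {"offset": [0,0,-40],"yaw": 0}
    - {"offset": [40,0,-30],"yaw": 0}
    - {"offset": [40,0,0],"yaw": 0}
    - {"offset": [0,0,0],"yaw": 0}

```text
time: 14.8
tool_pos: [0.3453, 0.0304, 0.1387]
tool_rot: [3.141, -0.004, 3.11]
contact_force: [0.1, 0.5, -0.1]
opening: 0.0917
grip_force: 0.0
```

```bash
python3 sp.py -95 -29
```

```text
14.8 rack mm [-180.9  -29.3] z 138.7 rot [ 3.141 -0.004  3.11 ] relyaw 3.137 F [ 0.1  0.5 -0.1] open 0.0917
spool_centre [([0.4298, 0.0275], np.float64(0.04)), ([0.4298, 0.0275], np.float64(0.04))]
in rack [-96.4 -29.9]
```

send_rows:
  plan:
    - {"offset": [-31,0,0],"yaw": 0}
    - {"offset": [0,0,0],"yaw": 0}
    - {"offset": [0,0,40],"yaw": 0}
    - {"offset": [0,0,40],"yaw": 0}
    - {"offset": [0,0,20],"yaw": 0}
    - {"offset": [0,0,10],"yaw": 0}
    - {"offset": [0,0,0],"yaw": 0}
    - {"offset": [-10,0,0],"yaw": 0}
    - {"offset": [-8,0,0],"yaw": 0}
    - {"offset": [-5,0,0],"yaw": 0}
    - {"offset": [-5,0,0],"yaw": 0}
    - {"offset": [-5,0,0],"yaw": 0}
    - {"offset": [-5,0,0],"yaw": 0}
    - {"offset": [-5,0,0],"yaw": 0}
    - {"offset": [-5,0,0],"yaw": 0}
    - {"offset": [-5,0,0],"yaw": 0}
    - {"offset": [0,0,0],"yaw": 0}
  hand: 0.74

```text
time: 16.7
tool_pos: [0.4357, 0.026, 0.0288]
tool_rot: [-3.142, 0.002, 3.109]
contact_force: [0.2, -0.4, 0.1]
opening: 0.024
grip_force: 0.0
```

```bash
python3 sp.py -70 -29
```

```text
16.7 rack mm [-90.4 -31.2] z 28.8 rot [-3.142e+00  2.000e-03  3.109e+00] relyaw 3.136 F [ 0.2 -0.4  0.1] open 0.024
spool_centre [([1.7429, 2.5495], np.float64(0.104)), ([1.7429, 2.5495], np.float64(0.104))]
in rack [1148.  2526.8]
```

send_rows:
  plan:
    - {"offset": [-4,1,0],"yaw": -0.005}
    - {"offset": [-4,1,0],"yaw": 0}
    - {"offset": [-4,0,0],"yaw": 0}
    - {"offset": [-4,0,0],"yaw": 0}
    - {"offset": [-4,0,0],"yaw": 0}
    - {"offset": [-4,0,0],"yaw": 0}
    - {"offset": [-2,0,0],"yaw": 0}
    - {"offset": [-2,0,0],"yaw": 0}
    - {"offset": [0,0,0],"yaw": 0}

```text
time: 17.8
tool_pos: [0.4628, 0.0273, 0.0287]
tool_rot: [3.142, 0.001, 3.114]
contact_force: [0.6, -0.3, -0.7]
opening: 0.0237
grip_force: 0.1
```

```bash
python3 st.py
python3 - <<'E'
from h import *
im=read_camera("scene")[...,::-1]
cv2.imwrite("pics/s4.png",cv2.resize(im[180:370,260:480],None,fx=3,fy=3,interpolation=cv2.INTER_CUBIC))
E
```

```text
17.8 rack mm [-63.4 -29.2] z 28.7 rot [3.142e+00 1.000e-03 3.114e+00] relyaw 3.141 F [ 0.6 -0.3 -0.7] open 0.0237
```

View pics/s4.png

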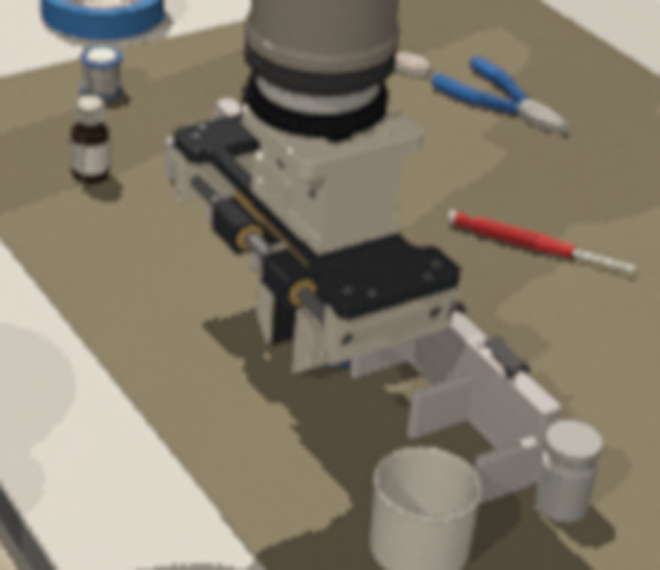

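The spool is in the bay mouth with low forces and the body is clear of the rail. I'll finish slowly.

send_rows:
  plan:
    - {"offset": [-2,0,0],"yaw": 0}
    - {"offset": [-2,0,0],"yaw": 0}
    - {"offset": [-1,0,0],"yaw": 0}
    - {"offset": [-1,0,0],"yaw": 0}
    - {"offset": [0,0,0],"yaw": 0}

```text
time: 18.35
tool_pos: [0.4684, 0.0272, 0.0287]
tool_rot: [3.142, -0.0, 3.114]
contact_force: [-2.0, -0.2, 0.7]
opening: 0.024
grip_force: 1.1
```

```bash
python3 st.py
```

```text
18.35 rack mm [-57.8 -29.1] z 28.7 rot [ 3.142 -0.     3.114] relyaw 3.141 F [-2.  -0.2  0.7] open 0.024
```

send_rows:
  plan:
    - {"offset": [-1,0,0],"yaw": 0}
    - {"offset": [-1,0,0],"yaw": 0}
    - {"offset": [0,0,0],"yaw": 0}

```text
time: 18.65
tool_pos: [0.4686, 0.0272, 0.0285]
tool_rot: [3.141, -0.004, 3.114]
contact_force: [-7.2, -1.0, 4.9]
opening: 0.024
grip_force: 4.0
```

```bash
python3 st.py
```

```text
18.65 rack mm [-57.5 -29.1] z 28.5 rot [ 3.141 -0.004  3.114] relyaw 3.141 F [-7.2 -1.   4.9] open 0.024
```

The force rose and the motion stopped, so the spool is home. I'll back off and check.

send_rows:
  plan:
    - {"offset": [5,0,0],"yaw": 0}
    - {"offset": [15,0,0],"yaw": 0}
    - {"offset": [30,0,0],"yaw": 0}
    - {"offset": [0,0,-40],"yaw": 0}
    - {"offset": [0,0,-40],"yaw": 0}
    - {"offset": [40,0,-40],"yaw": 0}
    - {"offset": [30,0,-40],"yaw": 0}
    - {"offset": [0,0,0],"yaw": 0}
    - {"offset": [0,0,0],"yaw": 0}

```text
time: 19.55
tool_pos: [0.356, 0.0302, 0.1851]
tool_rot: [-3.141, 0.005, 3.114]
contact_force: [0.4, 0.6, 0.3]
opening: 0.0239
grip_force: 0.0
```

```bash
python3 sp.py -29 -29
python3 - <<'E'
from h import *
print(np.round(rk(np.load("rack.npy"),measure("jar",[cyl(.026,.046)],.023,False,(474,240))),4))
im=read_camera("scene")[...,::-1]
cv2.imwrite("pics/s5.png",cv2.resize(im[180:370,200:480],None,fx=2.8,fy=2.8,interpolation=cv2.INTER_CUBIC))
E
```

```text
19.55 rack mm [-170.2  -29.2] z 185.1 rot [-3.141  0.005  3.114] relyaw 3.141 F [0.4 0.6 0.3] open 0.0239
spool_centre [([0.4974, 0.0282], np.float64(0.273)), ([0.4974, 0.0282], np.float64(0.273))]
in rack [-28.8 -27.3]
jar [([0.4359, -0.1316], np.float64(0.04)), ([0.4359, -0.1316], np.float64(0.04))]
[-0.0859 -0.1887]
```

View pics/s5.png

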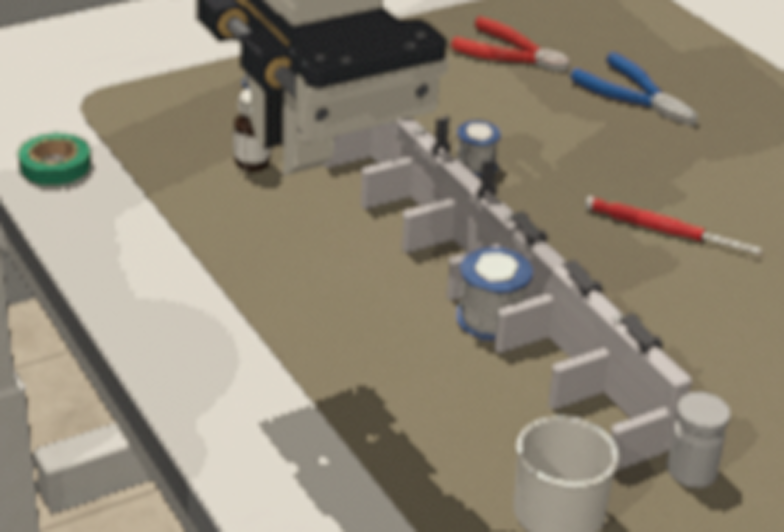

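The spool is in bay d, with tabs d, e, f down and the jar unmoved. I'll overlay an upright model to check for lean.

Run:
```python
from h import *
rack=np.load("rack.npy"); p=wd(rack,(-.029,-.029)); t=np.linspace(0,2*np.pi,60)
out=[]
for n in("scene","top"):
    im=cv2.resize(read_camera(n)[...,::-1],None,fx=6,fy=6,interpolation=cv2.INTER_CUBIC)
    for z in(0.001,.04):
        uv=(proj(n,np.c_[p[0]+.023*np.cos(t),p[1]+.023*np.sin(t),0*t+z])*6+3).astype(np.int32)
        cv2.polylines(im,[uv],True,(0,0,255),1)
    c=(proj(n,[*p,.02])[0]*6).astype(int); out.append(im[c[1]-200:c[1]+200,c[0]-195:c[0]+195])
cv2.imwrite("pics/o.png",np.hstack(out))
```

```text
(no output)
```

View pics/o.png

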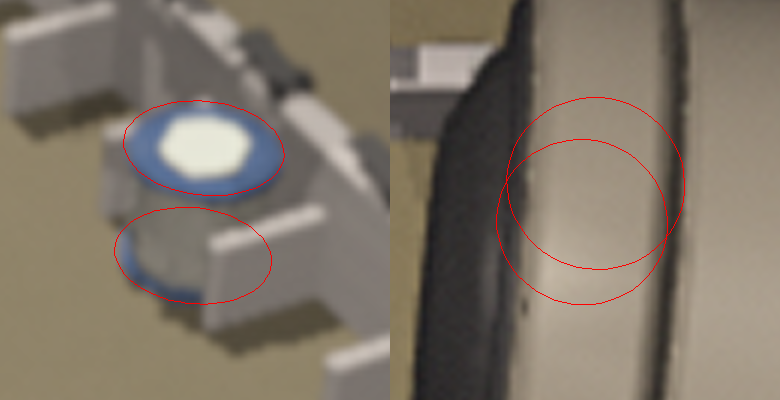

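The overlay matches an upright spool in the home position to within about 1 px at both flanges.

```bash
python3 -c "
from cell import ticket
print(ticket.hand_in())"
```

```text
the job is handed in; nothing more can be done
None
```

The job is handed in: the tabs of bays 1, 2 and 3 from the round post (f, e, d) were tipped in that order, a, b and c were left standing, and the spool was pushed upright and home into bay 3 (d); I did not touch the bottle, jar or tape.

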